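# Unclip the double-width rail module and present its underside to the inspection camera

## Task

Pull the wide (double-width) module straight up off the rail against its sprung catches, and show its underside to the inspection camera: hold it in the air with the middle of the underside 110 mm straight out from the lens, the underside square to the lens, the module's long edges in line with the camera's foot. Finish while holding it there, still and gripped, touching nothing else; leave the two slim modules clipped in, do not touch the camera or its foot, and leave everything else on the bench where it lies.

Things in the scene. Friction and masses are not known exactly. Their poses are not given: they have to be found in the camera images.
- wide_center (a point): The part to take: light grey module 84 long (x), 36 wide (y, along the rail), 72 high (z up), stepped like a breaker: foot 0-36 high (84 long up to 8 high, 76 above) and a central nose 46 long (x), 36 wide, 36-72 high: grip it across its 46 mm, fingers over the shoulders. Point on its axis, 36 above the underside. 0.14 to 0.28 kg. Same after half a turn. In any of the three rail places.
- wide_under (a point): Middle of the wide module's underside (36 below wide_center along its z), same axes. The underside has a channel for the rail. Sprung rollers at the module's two ends sit over its bottom ledges; it comes free straight up after about 5 mm, with a peak pull of about 10 to 20 N, and then nothing holds it.
- slim1_center (a point): A slim light grey module, same outline and height as the wide one but 18 wide, clipped on the same rail; stays clipped. Point 36 above its underside, axes as the wide one.
- slim2_center (a point): The other slim module, the same.
- rail: Dark steel mounting plate fixed to the bench, 132 (x) x 215 (y) x 12, with a steel rail along y in its middle and three clip places at y = -62, 0, +62 mm, each with two sprung rollers and 20 mm high steel blocks at x = +-40 to +-64 mm. Origin: middle of its underside, on the bench. The modules stand on its top, 12 above the bench.
- cam: Foot of the inspection camera, fixed: aluminium plate 210 (x, from -40 to +170) x 80 (y) x 8 high, with two upright cheeks 123 high at x = 88 to 122 that carry the camera. Origin: on the bench, directly under the sharp point, where the foot bears a white disc 36 across with a black dot. x runs along the foot from disc to camera.
- lens: Camera head: black barrel 42 across, 30 long, on a grey box 50 x 58 x 48. Origin: middle of the front glass, 63 along the foot from the disc and 130 above the bench. Its z axis is the viewing direction: out of the glass, upward and back over the disc, 35 degrees off vertical. Its y axis is level, across the foot.
- sharp (a point): The sharp point (nothing is there to see): 110 straight out of the glass along the lens z axis, 220 above the bench, over the white disc. The middle of the underside belongs here, module z along lens z (its top leans 35 degrees away from the camera), module y along lens y, either way round.
- driver_grip (a point): Screwdriver lying on the bench; leave it.
- mug: White mug, 80 across, 90 high, origin under its middle; leave it.
- carton: Small carton 100 x 70 x 50, origin under its middle; leave it.
- tray: Beige parts tray 160 x 100 x 35, origin under its middle; leave it.
- brick: Black power adapter 55 x 115 x 34, origin under its middle; leave it.
Mind the look-alikes: they are no part of the job. What is shaped like the part that bears wide_center but red is not meant.

How it is judged:
On the way:
1. the wide module is off the rail, in the gripper: gripped, clear of the mounting plate by at least 50 mm (height (world z) of wide_under above 0.062 m and contact force between the fingers and wide above 1 N and contact force between wide and rail below 0.1 N), for 0.2 s.
At the end, for the whole second after the job is handed in: Wide module gripped in the air and still: underside middle within 15 mm of the point 110 mm out from the lens, underside facing the lens, square and in line with the foot within 0.2 rad, touching neither rail nor camera; slim modules within 8 mm and other things within 30 mm of their starts (distance between wide_under and sharp below 0.015 m and angle between the z axis of wide_center and the z axis of lens, either way round below 0.2 rad and angle between the y axis of wide_center and the y axis of lens, either way round below 0.2 rad and z of wide_center in the frame of lens above 0.12 m and height (world z) of wide_under above 0.19 m and contact force between the fingers and wide above 1 N and contact force between wide and cam below 0.1 N and contact force between wide and rail below 0.1 N and linear speed of wide below 0.02 m/s and angular speed of wide below 0.2 rad/s and distance of each of slim1_center, slim2_center from where it was at the start of the episode below 0.008 m and distance of each of driver_grip, mug, carton, tray, brick from where it was at the start of the episode below 0.03 m); the arm keeps its last pose, push and grip.
It fails at once if a slim module is pulled out of its place (moved over 8 mm) (distance of any of slim1_center, slim2_center from where it was at the start of the episode above 0.008 m).
It fails at once if the camera or its foot is touched (over 1 N) (contact force between any of the arm, the fingers, wide and cam above 1 N).
It fails at once if another thing on the bench is displaced by over 30 mm (distance of any of driver_grip, mug, carton, tray, brick from where it was at the start of the episode above 0.03 m).
It also fails if it takes over 40 s, if anything falls off the work surface, if the arm or the gripper's body presses on something with over 40 N, if the wrist force passes 120 N, or if a joint passes its speed limit or range.

## Robot

A 6-joint arm with a two-finger parallel gripper is mounted at the origin on the work surface. World frame = base frame: x ahead of the robot, y to its left, z up, the work surface at z = 0. Lengths are in m, angles in rad, forces in N, time in s.
With the tool pointing down it reaches from about 0.4 to 0.825 m from the base axis. Payload 7 kg.
Tool frame: the origin (TCP) lies at the very end of the fingers, on their centre line; the grasp point (between the pads) lies 19 mm behind it; x points along the fingers, y is the direction in which the jaws open and shut, and the axes are right-handed (so a half turn about x gives the same grasp; the last joint's range is limited). The gripper opens to 88 mm and grips with 3 to 60 N. Pads are 19 mm wide; open, the fingers measure 130 mm over their backs; the gripper's body (78 mm by 193 mm) begins 47 mm behind the grasp point.
Start: joints at [-1.022, 0.359, 0.012, 0, -1.224, -0.288], TCP at [0.174, -0.652, 0.227] pointing down, gripper open.
Joint ranges: [-3.07, 3.07], [-1.43, 2.12], [-1.02, 1.25], [-3.03, 1.67], [-3.05, -0], [-3.03, 3.03]. Speed limits (rad/s): [2.39, 2.39, 3.01, 3.14, 3.14, 3.14].

## Interface

Orientations are given as [roll, pitch, yaw] about the fixed x, y, z axes, in that order (R = Rz(yaw) Ry(pitch) Rx(roll)).
In Python, from station import arm gives the robot as it stands.
- The arm moves only by the shell command python3 -m inch 'ROWS' [OPENING] [FORCE]. ROWS is text: rows parted by semicolons, each of 6 numbers parted by spaces: the shift along the world's x, y, z in units of 30 mm (1.0 is 30 mm), then the turn, a rotation vector about the world's x, y, z in units of 5 degrees (1.0 is 5 degrees). In form: dx dy dz wx wy wz; .... A call has 1 to 12 rows; each row shifts and turns the commanded pose from where the row before left it; what a row does not reach is not made up. A row lasts 1/8 s, in which the tool goes at most 62.5 mm and 10.7 degrees, less where a joint would pass 70% of its speed; a pose out of reach is approached as far as the arm can. A call is refused whole if a number of a shift passes 1 or a number of a turn 1, either way. A call with a gripper value outside its range is refused whole. OPENING is the opening, from 0 (shut) to 1 (fully open), set as the call begins (- or left out, the last holds). The fingers move at their own pace and stop on an object; FORCE is the grip in N (left out, the last holds). Time passes only in rows, so rows that do not move let the fingers close. It gives the time, the measured TCP pose, the force and the opening at its end, in the units of the state.
- arm.get_state(): the state, without advancing time (a new reading comes with each control period).
- arm.grab_frame(name): name is "scene" or "top" or "wrist"; returns a dict with "frame" (420x560x3 uint8, red, green, blue), "range_z" (420x560 float32, m along the optical axis (not along the pixel's ray), 0 where there is no reading), "mtx" (3x3 intrinsics, pixels), "pose" (4x4, takes a point from camera to world coordinates). Camera axes: x right, y up, looking along -z (the intrinsics and any distortion apply to the point x, -y, -z); pixel columns grow to the right and rows downward; lengths in m; the calibration is good to about 2 mm. A picture is of the moment at which its call begins.
- arm.job_done(): hands the job in, once; it reports no verdict.
Trained networks look in a picture, given as the dict that the camera call returned (one of the last four; its "shot" number tells which), for a name from the list of things; names that differ only in an ending like _2 or _b are one class to them, and where a whole thing is asked for, a point or a joint stands for the part that bears it (a point fixed in the world has none). Each returns a list of dicts, best first, with "confidence" (0 to 1); they miss things now and then, are a little off and sometimes report something else, mostly with a low value. They report only what shows in the picture. A call takes as long as a camera call. They do not tell look-alikes from the thing itself.
- arm.search_frame(picture, target): "extent" ([centre column, centre row, width, height] as shares, 0 to 1, of the picture: columns of its width, rows of its height, round what is visible of it).
- arm.masks_of(picture, target): "mask" (420x560 bool, what is visible of it) and "extent" ([centre column, centre row, width, height] as shares, 0 to 1, of the picture: columns of its width, rows of its height, round what is visible of it).
- arm.place_of(picture, target): "position" ([column, row] as shares, 0 to 1, of the picture: columns of its width, rows of its height: a listed point, or the origin of a listed thing).
The state is a dict: "t": time; "q": joint angles; "qd": joint speeds; "joint_efforts": joint torques, N m; "eef_pos": TCP position; "ee_rot": TCP orientation; "force": force on the tool from outside, world axes, zero at the start; "moment": the same for the moment, N m; "width": finger opening in m.
Only numpy, scipy, OpenCV 4.12 (cv2) and the standard library are available. Lean on these libraries where they do the work, as an engineer would, in place of code of your own. Each camera call takes 0.05 s, during which the arm holds its last target. There are 200 camera calls.

## Working session

There is one attempt and no reset: what is moved stays moved. The work goes in short steps, Python scripts to look and compute and a shell command to move; the robot and the scene stay as the last step left them, time stands still between calls to the robot, and variables do not carry over. Pictures are saved under pics/ and viewed, about 8 in all and at most 12, crops included, and the job is handed in when it is done.

```bash
mkdir -p pics; cat > h.py <<'E'
import numpy as np, cv2
from station import arm
def world(p,u,v,z=None):
    """pixel arrays -> world from depth"""
    u=np.asarray(u,float);v=np.asarray(v,float)
    d=p["range_z"][v.astype(int),u.astype(int)] if z is None else z
    K=p["mtx"];X=np.stack([(u-K[0,2])/K[0,0]*d,-(v-K[1,2])/K[1,1]*d,-d],-1)
    return X@p["pose"][:3,:3].T+p["pose"][:3,3]
def save(p,n,box=None,s=1):
    f=p["frame"]
    if box: f=f[box[1]:box[3],box[0]:box[2]]
    cv2.imwrite(f"pics/{n}.png",cv2.resize(f[...,::-1],None,fx=s,fy=s,interpolation=cv2.INTER_CUBIC))
E
python3 - <<'E'
from h import *
s=arm.get_state();print(s["t"],s["eef_pos"],s["ee_rot"],s["force"],s["width"])
for n in("scene","top"):
    p=arm.grab_frame(n);save(p,n+"0");print(n,p["pose"][:3,3].round(3))
    for t in("wide_center","slim1_center","rail","cam","lens","driver_grip","mug","carton","tray","brick"):
        r=arm.place_of(p,t)
        print(t,[(round(a["confidence"],2),(np.array(a["position"])*[560,420]).round(0)) for a in r[:4]])
    np.savez(n+"0.npz",**{k:p[k] for k in("frame","range_z","mtx","pose")})
E
```

```text
0.0 [ 0.17391893 -0.65172916  0.22565102] [1.66093451 1.56918511 1.9216631 ] [-0.28174081  0.17809679 -0.01838049] 0.08781407390432791
scene [ 0.945 -0.673  1.436]
wide_center [(0.92, array([180., 258.])), (0.77, array([246., 272.]))]
slim1_center [(0.87, array([252., 254.]))]
rail [(0.68, array([308., 190.])), (0.64, array([256., 262.])), (0.51, array([193., 343.]))]
cam [(0.65, array([306., 189.]))]
lens [(0.88, array([327., 167.]))]
driver_grip [(0.74, array([289., 333.])), (0.73, array([363., 141.]))]
mug [(0.59, array([332., 264.]))]
carton []
tray [(0.94, array([362., 144.])), (0.56, array([333., 266.]))]
brick [(0.62, array([296., 142.]))]
top [0.445 0.027 1.103]
wide_center [(0.94, array([368., 297.])), (0.7, array([344., 228.])), (0.68, array([344., 232.]))]
slim1_center [(0.8, array([327., 233.]))]
rail [(0.64, array([319., 236.])), (0.35, array([280., 161.]))]
cam [(0.77, array([211., 231.]))]
lens [(0.87, array([199., 209.])), (0.71, array([159., 282.]))]
driver_grip [(0.9, array([368., 161.])), (0.44, array([212., 230.]))]
mug [(0.59, array([281., 161.]))]
carton [(0.84, array([428., 236.])), (0.45, array([320., 233.]))]
tray [(0.62, array([118., 208.])), (0.26, array([350., 232.]))]
brick [(0.61, array([118., 206.])), (0.59, array([158., 279.]))]
```

View pics/scene0.png

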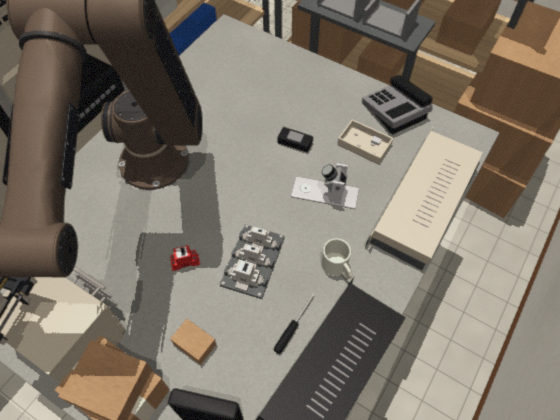

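View pics/top0.png

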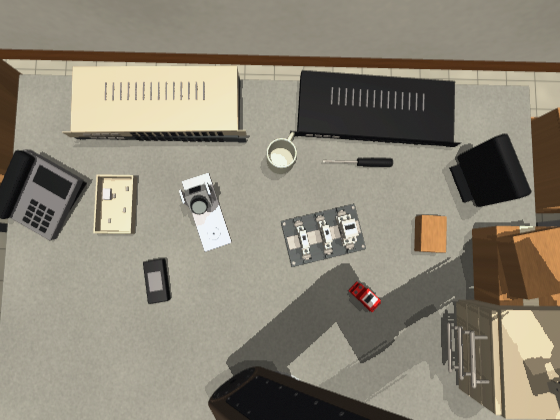

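```bash
python3 - <<'E'
from h import *
for n in("top","scene"):
    p=dict(np.load(n+"0.npz")); 
    v,u=np.mgrid[0:420,0:560]; W=world(p,u,v)
    np.save(n+"W.npy",W)
    z=W[...,2]; ok=p["range_z"]>0
    print(n,"bench z",np.median(z[(abs(W[...,0]-.45)<.05)&(abs(W[...,1]-.05)<.04)&ok]))
    boxes={"top":[(280,200,370,270),(178,165,235,255)],"scene":[(215,215,290,300),(285,155,365,212)]}[n]
    m=np.zeros(z.shape,bool);b=boxes[0];m[b[1]:b[3],b[0]:b[2]]=1
    k,l,st,c=cv2.connectedComponentsWithStats((m&ok&(z>.068)&(z<.1)).astype(np.uint8))
    for i in range(1,k):
        if st[i,4]<15: continue
        P=W[l==i]; r=cv2.minAreaRect((P[:,:2]*1000).astype(np.float32)); print("nose",c[i].round(),st[i,4],P[:,2].mean().round(4),[np.round(x,1) for x in r])
    for lo,hi,nm in((.006,.018,"plate"),):
        for b in boxes:
            m[:]=0;m[b[1]:b[3],b[0]:b[2]]=1
            q=m&ok&(z>.005)&(z<.15)
            k,l,st,c=cv2.connectedComponentsWithStats(q.astype(np.uint8));i=1+st[1:,4].argmax()
            P=W[(l==i)&(z<.02)];print(nm,b,st[i,4],np.median(P[:,2]).round(4),[np.round(x,1) for x in cv2.minAreaRect((P[:,:2]*1000).astype(np.float32))])
p=dict(np.load("top0.npz"));a=p["frame"][205:310,275:395];b=p["frame"][165:255,165:250]
a=cv2.resize(a,(480,420),interpolation=2);b=cv2.resize(b,(320,339),interpolation=2);o=np.zeros((420,800,3),np.uint8);o[:,:480]=a;o[:339,480:]=b
cv2.imwrite("pics/crop1.png",o[...,::-1])
E
```

```text
top bench z 0.00030813802381879363
nose [349. 228.] 257 0.0843 [array([ 510.7, -192.2]), array([45.8, 36.1]), np.float64(13.7)]
nose [327. 233.] 136 0.0834 [array([ 495.5, -133. ]), array([45.6, 18.8]), np.float64(14.8)]
nose [304. 239.] 128 0.084 [array([480.2, -72.7]), array([45.4, 17.9]), np.float64(14.2)]
plate (280, 200, 370, 270) 3581 0.0127 [array([ 496.5, -132.7]), array([135.4, 215.9]), np.float64(13.6)]
plate (178, 165, 235, 255) 2128 0.0083 [array([553.7, 202.8]), array([209.4,  97. ]), np.float64(20.1)]
scene bench z 0.0019617240050766593
nose [259. 232.] 128 0.0832 [array([482.5, -72.5]), array([47.4, 21.4]), np.float64(13.0)]
nose [252. 249.] 129 0.0831 [array([ 496.6, -133.6]), array([47.1, 21.1]), np.float64(15.1)]
nose [244. 268.] 238 0.0846 [array([ 512.5, -193.6]), array([46.4, 37.7]), np.float64(15.1)]
plate (215, 215, 290, 300) 3008 0.0136 [array([ 491.9, -124.7]), array([154. , 245.3]), np.float64(15.4)]
plate (285, 155, 365, 212) 1779 0.0098 [array([540.1, 231.7]), array([231.8, 180.4]), np.float64(21.2)]
```

View pics/crop1.png

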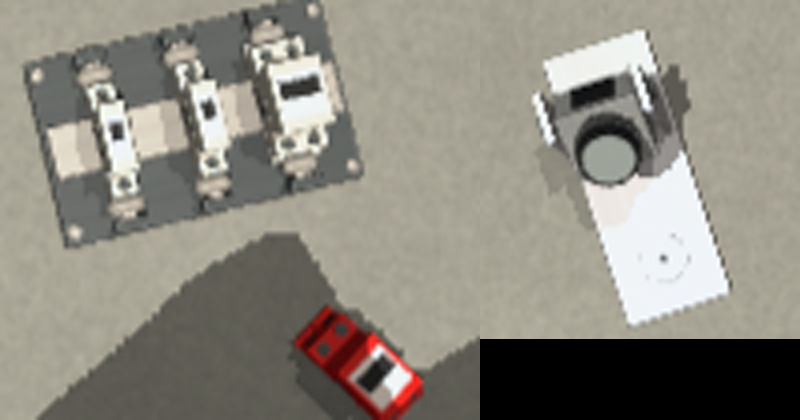

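Candidates in the top view are the red block at (368,297), the two slims at (305,239) and (327,233), and the grey double-width module at (349,228). The last fits: its nose measures 46 x 36 mm and it is light grey. The red one is the look-alike. Next I'll find the camera foot pose and the first offsets.

```bash
python3 - <<'E'
from h import *
from scipy.spatial.transform import Rotation as R
p=dict(np.load("top0.npz"));W=np.load("topW.npy");K=p["mtx"];T=p["pose"]
def onz(uv,z):
    d=np.array([(uv[0]-K[0,2])/K[0,0],-(uv[1]-K[1,2])/K[1,1],-1])@T[:3,:3].T
    return T[:3,3]+d*(z-T[2,3])/d[2]
c=lambda x,y:((x-480)/320*85+165-.5,y/339*90+165-.5)
C=[onz(c(*q),.008) for q in((630,325),(728,292),(645,30),(543,62))]
for a,b in((0,3),(1,2)):
    d=C[b]-C[a];print("foot edge",np.degrees(np.arctan2(d[1],d[0])),np.linalg.norm(d)*1e3)
print("width",np.linalg.norm(C[0]-C[1]))
e=C[2]+C[3]-C[0]-C[1];e/=np.linalg.norm(e);print("end mid+40", (C[0]+C[1])/2+.04*e)
print("dot",onz(c(663,258),.008))
# foot mask near disc end
b=W[215:255,178:240];P=b[(b[...,2]>.005)&(b[...,2]<.012)]
r=cv2.minAreaRect((P[:,:2]*1e3).astype(np.float32));print(r)
# glass
u,v=c(608,158);print("glass",onz((u,v),.13),W[int(v),int(u)])
s=arm.get_state();Q=R.from_euler("xyz",s["ee_rot"]).as_matrix();print("tool",Q.round(3))
# turn: tool x down, y along yaw14.2 (either way)
for sg in(1,-1):
    y=sg*np.array([np.cos(np.radians(14.2)),np.sin(np.radians(14.2)),0]);x=np.array([0,0,-1.]);G=np.stack([x,y,np.cross(x,y)],1)
    print("turn units",R.from_matrix(G@Q.T).as_rotvec(degrees=True)/5)
print("shift units",(np.array([.511,-.1925,.15])-s["eef_pos"])/.03)
E
```

```text
foot edge 19.931025567227575 207.7760521184758
foot edge 18.88360294994139 206.89965389692017
width 0.0759016093419486
end mid+40 [0.4959488  0.17493864 0.008     ]
dot [0.49535357 0.17454389 0.008     ]
((495.4682922363281, 192.20208740234375), (100.80317687988281, 162.50161743164062), 0.7394322752952576)
glass [0.55540467 0.19627809 0.13      ] [0.5563384  0.19729827 0.13146563]
tool [[ 0.    -0.258  0.966]
 [ 0.     0.966  0.258]
 [-1.     0.     0.   ]]
turn units [-5.35391526e-04  5.63011888e-04 -1.81481982e+01]
turn units [-5.61025858e-04 -5.33502927e-04  1.78518018e+01]
shift units [11.23268184 15.32138925 -2.55121967]
```

```bash
python3 -m inch '0 0 1 0 0 0;0 0 1 0 0 0;0.7 1 0 0 0 1;0.7 1 0 0 0 1;0.7 1 0 0 0 1;0.7 1 0 0 0 1;0.7 1 0 0 0 1;0.7 1 0 0 0 1;0.7 1 0 0 0 1;0.7 1 0 0 0 1;0.7 1 0 0 0 1;0.7 1 0 0 0 1' 1 50
python3 -m inch '0.7 1 0 0 0 1;0.7 1 0 0 0 1;0.7 1 0 0 0 1;0.7 1 0 0 0 1;0.7 1 0 0 0 1;0.7 0.32 0 0 0 1;0 0 0 0 0 1;0 0 0 0 0 0.85;0 0 0 0 0 0'
```

```text
t: 2.6
eef_pos: [0.3846, -0.3511, 0.2868]
ee_rot: [-1.535, 1.57, -0.399]
force: [-0.5, -0.8, -0.6]
width: 0.0874
t: 3.72
eef_pos: [0.5101, -0.1925, 0.2866]
ee_rot: [-1.842, 1.571, -0.024]
force: [-0.0, 0.2, -0.3]
width: 0.0876
```

```bash
python3 - <<'E'
from h import *
from scipy.spatial.transform import Rotation as R
p=arm.grab_frame("wrist");save(p,"wrist1")
v,u=np.mgrid[0:420,0:560];W=world(p,u,v);z=W[...,2];ok=(p["range_z"]>0)&(z>.07)&(z<.1)
k,l,st,c=cv2.connectedComponentsWithStats(ok.astype(np.uint8))
for i in range(1,k):
    if st[i,4]<100: continue
    P=W[l==i];print(c[i].round(),st[i],P[:,2].mean().round(4),cv2.minAreaRect((P[:,:2]*1e3).astype(np.float32)))
s=arm.get_state();Q=R.from_euler("xyz",s["ee_rot"]).as_matrix();print(s["eef_pos"],s["q"],Q[:,1],np.degrees(np.arctan2(Q[1,1],Q[0,1])))
E
```

```text
[446. 181.] [ 422  158   49   47 1095] 0.0714 ((326.9512023925781, -245.94857788085938), (45.671451568603516, 35.964839935302734), 47.24032211303711)
[278. 188.] [ 258  172   41   34 1361] 0.083 ((510.59326171875, -192.77859497070312), (44.911075592041016, 36.71839904785156), 14.206796646118164)
[278. 240.] [259 231  39  19 703] 0.082 ((495.5547790527344, -133.02439880371094), (45.079444885253906, 18.879892349243164), 14.248897552490234)
[278. 281.] [260 279  37   4 142] 0.0749 ((482.6246337890625, -81.2313003540039), (44.407833099365234, 1.8621485233306885), 14.255820274353027)
[ 0.50999584 -0.19255075  0.2866435 ] [-1.47568695e-03  1.09663601e-01 -1.79285745e-01 -5.66759931e-06
 -1.28169523e+00  2.47587999e-01] [-9.69867309e-01 -2.43633703e-01 -1.48457246e-04] -165.8988956393353
```

View pics/wrist1.png

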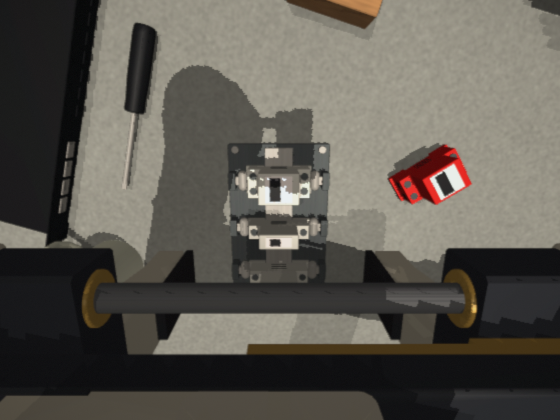

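The wrist view confirms it: the grey double-width nose is at (278,188), the slims at (278,240) and (278,281), and the red look-alike off to the right. The tool is aligned within 1 mm, so I'll descend.

```bash
python3 -m inch '0.02 0 -1 0 0 0;0 0 -1 0 0 0;0 0 -1 0 0 0;0 0 -1 0 0 0;0 0 -1 0 0 0;0 0 -1 0 0 0;0 0 -0.8 0 0 0;0 0 -0.5 0 0 0;0 0 -0.3 0 0 0;0 0 -0.12 0 0 0;0 0 0 0 0 0;0 0 0 0 0 0'
python3 -m inch '0 0 0 0 0 0;0 0 0 0 0 0;0 0 0 0 0 0;0 0 0 0 0 0;0 0 0 0 0 0;0 0 0 0 0 0;0 0 0 0 0 0;0 0 0 0 0 0' 0 50
```

```text
t: 5.28
eef_pos: [0.5111, -0.1926, 0.0556]
ee_rot: [-1.912, 1.57, -0.094]
force: [0.8, -0.2, -0.5]
width: 0.0876
t: 6.28
eef_pos: [0.5107, -0.1926, 0.055]
ee_rot: [-1.655, 1.571, 0.164]
force: [0.9, -0.0, -0.8]
width: 0.0458
```

Gripped at 45.8 mm, as expected. Now I'll pull straight up.

```bash
python3 -m inch '0 0 0.1 0 0 0;0 0 0.1 0 0 0;0 0 0.1 0 0 0;0 0 0.1 0 0 0;0 0 0.2 0 0 0;0 0 0.3 0 0 0;0 0 0.4 0 0 0;0 0 0.5 0 0 0;0 0 0.5 0 0 0;0 0 0.5 0 0 0;0 0 0 0 0 0;0 0 0 0 0 0'
python3 -m inch '0 0 0.5 0 0 0;0 0 1 0 0 0;0 0 1 0 0 0;0 0 1 0 0 0;0 0 1 0 0 0;0 0 1 0 0 0;0 0 0.5 0 0 0;0 0 0 0 0 0;0 0 0 0 0 0'
python3 - <<'E'
from h import *
p=arm.grab_frame("wrist");save(p,"wrist2",(120,100,460,360),1.5)
for n in("top",):
    p=arm.grab_frame(n);v,u=np.mgrid[0:420,0:560];W=world(p,u,v);z=W[...,2]
    m=(z>.068)&(z<.1)&(abs(W[...,0]-.49)<.06)&(W[...,1]<-.04)&(W[...,1]>-.16)
    k,l,st,c=cv2.connectedComponentsWithStats(m.astype(np.uint8))
    for i in range(1,k):
        if st[i,4]>15:print(st[i,4],cv2.minAreaRect((W[l==i][:,:2]*1e3).astype(np.float32)))
E
```

```text
t: 7.78
eef_pos: [0.5103, -0.1924, 0.1387]
ee_rot: [0.732, 1.57, 2.55]
force: [-0.3, -0.6, -2.7]
width: 0.0457
t: 8.9
eef_pos: [0.51, -0.1923, 0.3176]
ee_rot: [1.043, 1.569, 2.861]
force: [-0.0, 0.1, -2.3]
width: 0.0459
```

View pics/wrist2.png

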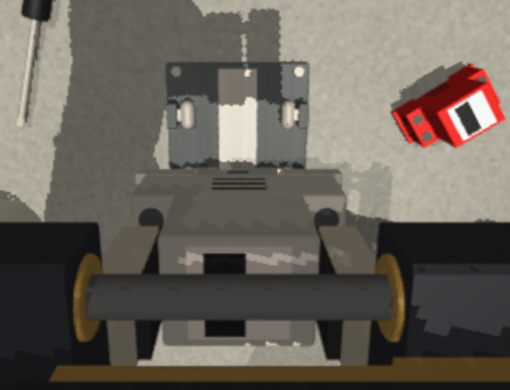

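The module came out cleanly and its place at crop (237,115) is empty. I'll measure how it sits in the fingers before moving on.

```bash
python3 - <<'E'
from h import *
from scipy.spatial.transform import Rotation as R
p=arm.grab_frame("wrist");s=arm.get_state();Q=R.from_euler("xyz",s["ee_rot"]).as_matrix()
v,u=np.mgrid[0:420,0:560];W=world(p,u,v);L=(W-s["eef_pos"])@Q
m=(p["range_z"]>0)&(abs(L[...,1])<.02)&(abs(L[...,2])<.03)&(L[...,0]<.05)&(L[...,0]>-.05)
h,e=np.histogram(L[m][:,0]*1e3,bins=np.arange(-45,50,3));print([(int(a),int(b)) for a,b in zip(e,h) if b>10])
t=m&(L[...,0]<-.02)&(L[...,0]>-.035);print("top x",np.median(L[t],0),L[t].min(0),L[t].max(0))
# shoulders and grip tilt
sh=(p["range_z"]>0)&(abs(L[...,1])<.04)&(abs(L[...,1])>.026)&(abs(L[...,2])<.02)&(L[...,0]>-.005)&(L[...,0]<.03);print("shoulder",sh.sum(),np.median(L[sh],0) if sh.any() else 0)
for nm in(t,):
    P=L[nm];A=np.c_[P[:,1:],np.ones(len(P))];print("slopes",np.linalg.lstsq(A,P[:,0],rcond=None)[0])
print("yaw",np.degrees(np.arctan2(-Q[1,1],-Q[0,1])))
E
```

```text
[(-33, 242), (-30, 3483), (-27, 499), (-24, 233), (-21, 230), (-18, 217), (-15, 202), (-12, 188), (-9, 184), (-6, 169), (-3, 160), (0, 155), (3, 154), (6, 137), (9, 128), (12, 132), (15, 117), (18, 118), (21, 98), (24, 117), (27, 86), (30, 99), (33, 96)]
top x [-2.79374501e-02  5.34986052e-05 -1.08699056e-02] [-0.03155615 -0.01999796 -0.01911791] [-0.02000671  0.01999542  0.01789712]
shoulder 1446 [ 0.00838433  0.02674309 -0.01534156]
slopes [ 0.00780053 -0.05018065 -0.02789653]
yaw 14.190697142552148
```

```bash
python3 -m inch '-0.1 1 0 0 0 0.56;-0.1 1 0 0 0 0.56;-0.1 1 0 0 0 0;-0.1 1 0 0 0 0;-0.1 1 0 0 0 0;-0.1 1 0 0 0 0;-0.1 1 0 0 0 0;-0.1 1 0 0 0 0;-0.1 1 0 0 0 0;-0.1 1 0 0 0 0;-0.1 1 0 0 0 0;-0.16 0.96 0 0 0 0'
python3 -m inch '0 0 0 0.337 -0.941 0;0 0 0 0.337 -0.941 0;0 0 0 0.337 -0.941 0;0 0 0 0.337 -0.941 0;0 0 0 0.337 -0.941 0;0 0 0 0.337 -0.941 0;0 0 0 0.337 -0.941 0;0 0 0 0 0 0;0 0 0 0 0 0'
```

```text
t: 10.55
eef_pos: [0.4725, 0.1672, 0.3183]
ee_rot: [1.892, 1.57, -2.475]
force: [0.5, -0.0, -2.1]
width: 0.0454
t: 11.68
eef_pos: [0.4732, 0.1664, 0.3196]
ee_rot: [-1.572, 0.961, 0.344]
force: [-0.3, -0.7, -1.5]
width: 0.0455
```

```bash
python3 -m inch '-0.03 0 -0.6 0 0 0;0 0 -0.6 0 0 0;0 0 -0.5 0 0 0;0 0 -0.3 0 0 0;0 0 -0.14 0 0 0;0 0 0 0 0 0;0 0 0 0 0 0;0 0 0 0 0 0'
python3 - <<'E'
from h import *
from scipy.spatial.transform import Rotation as R
s=arm.get_state();Q=R.from_euler("xyz",s["ee_rot"]).as_matrix()
q=np.radians(19.7);a=np.radians(35);cx=np.array([np.cos(q),np.sin(q),0]);mz=-np.sin(a)*cx+np.array([0,0,np.cos(a)]);my=np.array([-cx[1],cx[0],0])
print("under-sharp mm",((s["eef_pos"]+.043*Q[:,0])-[.4955,.1747,.22])*1e3,"tilt deg",np.degrees(np.arccos(-Q[:,0]@mz)),np.degrees(np.arccos(abs(Q[:,2]@my))))
p=arm.grab_frame("scene");save(p,"scene2",(230,100,420,300),3)
r=arm.place_of(p,"wide_under");print(r)
for n in("scene","top"):
    p=arm.grab_frame(n)
    for t in("wide_center","wide_under","lens","sharp","cam"):
        for r in arm.place_of(p,t)[:2]:
            uv=np.array(r["position"])*[560,420];print(n,t,round(r["confidence"],2),uv.round(1))
    K=p["mtx"]
    for nm,X in(("under",s["eef_pos"]+.043*Q[:,0]),("center",s["eef_pos"]+.007*Q[:,0]),("lens",np.array([.4955,.1747,.13])+.063*cx)):
        c=(X-p["pose"][:3,3])@p["pose"][:3,:3];print(" expect",nm,(K[0,2]+K[0,0]*c[0]/-c[2]).round(1),(K[1,2]-K[1,1]*c[1]/-c[2]).round(1))
E
```

```text
t: 12.68
eef_pos: [0.474, 0.1664, 0.2592]
ee_rot: [-1.569, 0.965, 0.348]
force: [0.1, 0.5, -1.3]
width: 0.0455
under-sharp mm [1.4650784  0.02295137 3.82768864] tilt deg 0.3427594797156589 0.16010661978574783
[{'position': [0.3277, 0.6176], 'confidence': 0.74}]
scene wide_center 0.93 [303.1 138.9]
scene wide_center 0.79 [182.  256.1]
scene wide_under 0.86 [183.3 259.5]
scene wide_under 0.57 [309.8 143.9]
scene lens 0.64 [327.1 166.9]
scene cam 0.7 [308.5 191.5]
 expect under 308.2 147.1
 expect center 301.7 139.5
 expect lens 326.7 169.5
top wide_center 0.76 [368.3 298.7]
top wide_center 0.64 [367.7 163.1]
top wide_under 0.73 [363.6 298.2]
top wide_under 0.6 [201.9 208.2]
top lens 0.63 [199.5 205.9]
top cam 0.64 [213.8 229.4]
 expect under 200.2 227.6
 expect center 200.9 235.7
 expect lens 198.6 206.7
```

View pics/scene2.png

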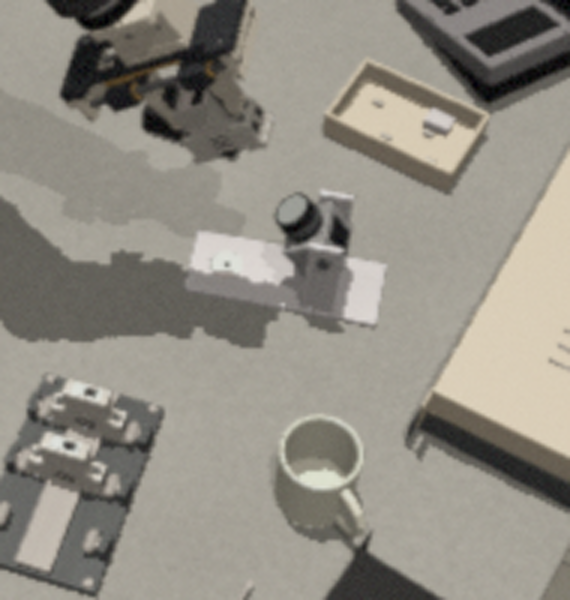

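The module is held tilted over the disc and clear of the camera head, and both slims are still clipped in. The small residual is about 1.5 mm in x and 4 mm in z.

```bash
python3 -m inch '-0.05 0 -0.13 0 0 0;0 0 0 0 0 0;0 0 0 0 0 0;0 0 0 0 0 0;0 0 0 0 0 0;0 0 0 0 0 0;0 0 0 0 0 0;0 0 0 0 0 0'
python3 - <<'E'
from h import *
from scipy.spatial.transform import Rotation as R
s=arm.get_state();Q=R.from_euler("xyz",s["ee_rot"]).as_matrix()
print("under-sharp mm",((s["eef_pos"]+.043*Q[:,0])-[.4955,.1747,.22])*1e3,"qd",abs(s["qd"]).max(),s["width"])
p=arm.grab_frame("scene");v,u=np.mgrid[0:420,0:560];W=world(p,u,v)
L=(W-s["eef_pos"])@Q  # module surfaces seen by the scene camera, tool frame
m=(p["range_z"]>0)&(L[...,0]<.07)&(L[...,0]>-.01)&(abs(L[...,1])<.06)&(abs(L[...,2])<.04)
P=L[m]*1e3;print(m.sum(),np.percentile(P,[1,50,99],axis=0).round(1),"(expect x max 43, y +-42, z +-18)")
z=W[...,2];g=(z>.068)&(z<.1)&(abs(W[...,0]-.49)<.06)&(W[...,1]<-.04)&(W[...,1]>-.24)
k,l,st,c=cv2.connectedComponentsWithStats(g.astype(np.uint8))
for i in range(1,k):
    if st[i,4]>15:print("slim",cv2.minAreaRect((W[l==i][:,:2]*1e3).astype(np.float32)))
E
```

```text
t: 14.38
eef_pos: [0.4735, 0.1661, 0.2569]
ee_rot: [-1.568, 0.969, 0.349]
force: [-0.1, 0.2, -1.2]
width: 0.0461
under-sharp mm [ 0.83265912 -0.24623818  1.49225602] qd 0.0016032386208373996 0.046130948337846624
391 [[ -9.  -44.1 -22.9]
 [ 15.  -20.9 -16.4]
 [ 41.6  35.7  17.8]] (expect x max 43, y +-42, z +-18)
slim ((482.0125732421875, -73.4840087890625), (46.63739013671875, 22.379404067993164), 16.141237258911133)
slim ((496.6711730957031, -133.72958374023438), (46.29850769042969, 23.08530616760254), 17.718530654907227)
```

The module sits as expected in the fingers, everything is still, and the slims haven't moved.

```bash
python3 -c "
from station import arm
print(arm.job_done())"
```

```text
the job is handed in; nothing more can be done
None
```

I pulled the grey double-width module straight up off the end rail place and handed the job in with it held over the inspection camera. The red look-alike was left alone. No verdict is reported, so the figures below are my own last checks.

- **Position:** the underside middle is about 2 mm from the sharp point. That is computed from the arm's pose and my picture-based estimate of the camera foot.
- **Angle:** the tilt was within about 0.4° and the line with the foot within 0.2°. I measured both just before a last shift of about 4 mm and did not recompute them after it.
- **Grip:** the gripper was set to 50 N, with the fingers stopped at 46 mm on the nose. The module's outline in the depth picture sits about where it should in the fingers, so I saw no slip.
- **Stillness:** the largest joint speed was about 0.002 rad/s.
- **Rest of the bench:** both slim modules were within about 1 mm of their starts. I did not measure the screwdriver, mug, carton, tray and brick again, but no move went near them. In the last view the mug and tray looked in place, and the screwdriver, carton and brick were out of frame.

**Disagreements:** the network's point for the underside was about 3 pixels off my computed one in the scene view. In the top view it named only the red block and the lens. I went by the arm pose and depth instead.

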